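# Lock the keyhole stop onto the cheese sampling board

### The arm

A 6-joint arm with a two-finger parallel gripper is mounted at the origin on the work surface. World frame = base frame: x ahead of the robot, y to its left, z up, the work surface at z = 0. Lengths are in mm, angles in rad, forces in N, time in s.
With the tool pointing down it reaches from about 425 to 1125 mm from the base axis. Payload 14.9 kg.
Tool frame: the origin (TCP) lies at the very end of the fingers, on their centre line; the grasp point (between the pads) lies 19 mm behind it; z points along the fingers, x is the direction in which the jaws open and shut, and the axes are right-handed (so a half turn about z gives the same grasp; the last joint's range is limited). The gripper opens to 91 mm and grips with 3 to 60 N. Pads are 32 mm wide; open, the fingers measure 118 mm over their backs; the gripper's body (76 mm by 178 mm) begins 60 mm behind the grasp point.
Start: joints at [1.24, 0.379, 1.734, -0, 1.028, -0.033], TCP at [205.4, 669.2, 213.932] pointing down, gripper open.
Joint ranges: [-2.77, 2.77], [-0.74, 2.19], [0, 2.66], [-1.06, 4.2], [0.31, 2.87], [-3.08, 3.08]. Speed limits (rad/s): [1.89, 1.89, 2.39, 3.14, 3.14, 3.14].

### API

Orientations are given as a 3x3 rotation matrix whose columns are the frame's x, y, z axes.
In Python, from station import env gives the robot as it stands.
- The arm moves only by the shell command python3 -m pendant 'ROWS' [FORCE]. ROWS is JSON, a list of rows, each an object of numbers: "tx", "ty", "tz": the shift along the tool's x, y, z in units of 25 mm (1.0 is 25 mm); "turn": the turn about the tool's z in units of 10 degrees (1.0 is 10 degrees); "hand": the finger opening in mm, from 0 to 91.2. In form: [{"tx": .., "ty": .., "tz": .., "turn": .., "hand": ..}, ...]. A call has 1 to 20 rows; each row shifts and turns the commanded pose from where the row before left it, along the tool's axes as they then stand; what a row does not reach is not made up. A row lasts 1/8 s, in which the tool goes at most 62.5 mm and 10.7 degrees, less where a joint would pass 70% of its speed; a pose out of reach is approached as far as the arm can. A call is refused whole if a number of a shift passes 1 or a number of a turn 1, either way. A call with a gripper value outside its range is refused whole. The fingers move at their own pace and stop on an object; FORCE is the grip in N (left out, the last holds). Time passes only in rows, so rows that do not move let the fingers close. It gives the time, the measured TCP pose, the force and the opening at its end, in the units of the state.
- env.observe(): the state, without advancing time (a new reading comes with each control period).
- env.capture(name): name is "scene" or "top" or "wrist"; returns the picture (400x640x3 uint8, blue, green, red); there is no depth.
- env.get_calibration(name): a dict with "mtx" (3x3 intrinsics, pixels), "world_from_camera" (4x4, takes a point from camera to world coordinates); the wrist camera has in their place "hand_eye" (4x4, takes a point from camera to tool coordinates, whose origin is the TCP and whose axes are the tool frame's). Camera axes: x right, y down, z forward; pixel columns grow to the right and rows downward; lengths in mm; the calibration is good to about 2 mm. A picture is of the moment at which its call begins: read the wrist's pose just before it. get_calibration takes no time and is no camera call.
- env.sign_off(): hands the job in, once; it reports no verdict.
The state is a dict: "time": time; "qpos": joint angles; "joint_vel": joint speeds; "tau": joint torques, N m; "ee_pos": TCP position; "tool_rot": TCP orientation; "wrist_force": force on the tool from outside, world axes, zero at the start; "torque": the same for the moment, N m; "finger_gap": finger opening in mm.
Only numpy, scipy, OpenCV 4.12 (cv2) and the standard library are available. Lean on these libraries where they do the work, as an engineer would, in place of code of your own. Each camera call takes 0.05 s, during which the arm holds its last target. There are 200 camera calls.

### The job

Pick up the steel stop bracket, lower it over the two screw heads on the white board so that they come through its keyholes, then slide it away from the little cheese, fully home, until the sprung latch pops up in its hole, and let go. The screw strip has been shifted and its exact place is not known, so feel for the heads and push gently (10 N is plenty): never press or shove the bracket hard against the board. Leave the cheeses and the other things where they are.

Things in the scene. Friction and masses are not known exactly. Their poses are not given: they have to be found in the camera images.
- bracket_grip (a point): Centre of the loose steel stop bracket's upright tab, 32.5 mm above its underside, over the middle of its plate; about 0.45 kg, lying flat on the bench. x = direction it is slid to lock, y = along the tab, z up. Tab 10 mm thick (x), 50 wide (y), 5 to 60 mm above the underside: grip its thickness from above. Plate 76 (x) by 130 (y), 5 mm thick.
- bracket_holes (a point): Midpoint of the bracket's two keyhole entries, at its underside, 14 mm to +x of the tab's middle; same axes. Keyholes at y = -40 and +40 mm: eight-sided entry 23 mm across, then a slot 11 mm wide running to -x, ending 28 mm behind the entry's centre. Latch hole, 15 mm across, 36 mm to -x of this point at y = 0. All go right through.
- board: White board, fixed, 300 (x) by 200 (y), 30 mm high; origin at the centre of its underside on the bench, z up. A small cheese stands on its -x half. A 6 mm aluminium strip, 100 by 150 mm, is clamped on its +x half (strip top 36 mm above the bench). The locked bracket has its x along the board's +x and its tab's middle over board y = 0; at the end it has been slid towards board +x.
- screws_mid (a point): Mark fixed on the board at its x = 60 mm, y = 0, 36 mm above the bench; same axes. Two upright screws stand on the strip at y = -40 and +40 mm, both at one x, -14 to +14 mm from this mark: unknown, as the strip was shifted; it stays put under gentle pushes. Neck 8 mm thick; head 17 mm across, bevelled, underside 7 and top 12 mm above the strip. Slide to the slot ends: 24 mm.
- latch (a joint): Sprung dome latch in the strip, 12 mm to board -x of the screws' line, at y = 0. Value = metres pressed down: 0 up (4 mm proud of the strip), 0.004 flush; it pushes up with 1.2 N when up, 2.4 N when flush. The plate presses it down when lowered over the screws; it pops up into the latch hole when the bracket is home.
- truckle: Bystander, leave it alone: small cheese, 92 mm across, 55 mm high, standing on the board in front of the strip. Origin at its underside.
- wheel: Bystander, leave it alone: larger cheese, 130 mm across, 75 mm high, on the bench. Origin at its underside.
- angle: Bystander, leave it alone: plain small steel angle piece WITHOUT any slots, 60 x 90 mm, 40 mm high, lying beyond the bracket. Origin at its underside.
- trier: Bystander, leave it alone: hand tool with a handle, lying on the robot's side of the bracket.
- spray: Bystander, leave it alone: white bottle, 60 mm across, 170 mm high. Origin at its underside.
- brush: Bystander, leave it alone: brush lying on the bench.
- beaker: Bystander, leave it alone: steel beaker, 80 mm across, 85 mm high. Origin at its underside.
Mind the look-alikes: they are no part of the job. Leave any orange or yellow look-alike of the part that bears bracket_grip alone.

How it is judged:
By the outcome, as a careful person would: the job done as asked, in the order asked, and still so for the second after the job is handed in, with the robot touching nothing.
It also fails if it takes over 51 s, if anything falls off the work surface, if the arm or the gripper's body presses on something with over 40 N, if the wrist force passes 120 N, or if a joint passes its speed limit or range.

## Working session

There is one attempt and no reset: what is moved stays moved. The work goes in short steps, Python scripts to look and compute and a shell command to move; the robot and the scene stay as the last step left them, time stands still between calls to the robot, and variables do not carry over. Pictures are saved under pics/ and viewed, about 8 in all and at most 12, crops included, and the job is handed in when it is done.

```bash
mkdir -p pics; ls; python3 - <<'E'
from station import env
import cv2,numpy as np
s=env.observe(); print(s)
for n in("scene","top","wrist"):
    i=env.capture(n); cv2.imwrite(f"pics/{n}0.png",i)
    c=env.get_calibration(n); print(n,{k:np.round(v,3).tolist() if not isinstance(v,str) else v for k,v in c.items()})
E
```

```text
pics
{'time': 0.0, 'qpos': array([ 1.23970816e+00,  3.79409970e-01,  1.73476086e+00,  1.34490158e-05,
        1.02852013e+00, -3.32482380e-02]), 'joint_vel': array([-0.00327486, -0.00022884,  0.00043038,  0.0011661 ,  0.00090988,
       -0.00028989]), 'tau': array([-5.49659180e-04, -7.63713455e+01, -4.34358680e+01,  6.50689239e-02,
        4.25146054e-02, -3.09920699e-05]), 'ee_pos': array([205.25976322, 668.82056109, 213.29714185]), 'tool_rot': array([[ 2.93462365e-01,  9.55970557e-01, -3.67923684e-04],
       [ 9.55969998e-01, -2.93462592e-01, -1.03491403e-03],
       [-1.09731918e-03, -4.80156834e-05, -9.99999397e-01]]), 'wrist_force': array([ 0.03166051, -0.61694897,  0.2606041 ]), 'torque': array([0.00714462, 0.0102941 , 0.01727293]), 'finger_gap': 91.49203627576136}
scene {'mtx': [[454.057, 0.0, 321.236], [0.0, 454.057, 194.941], [0.0, 0.0, 1.0]], 'world_from_camera': [[0.119, 0.609, -0.784, 1524.705], [0.993, -0.063, 0.102, -149.87], [0.013, -0.791, -0.612, 863.155], [0.0, 0.0, 0.0, 1.0]]}
top {'mtx': [[396.937, 0.0, 311.463], [0.0, 396.937, 200.721], [0.0, 0.0, 1.0]], 'world_from_camera': [[-0.005, -0.995, 0.103, 351.675], [-1.0, 0.003, -0.017, -8.65], [0.016, -0.103, -0.995, 1243.405], [0.0, 0.0, 0.0, 1.0]]}
wrist {'mtx': [[283.135, 0.0, 318.634], [0.0, 283.135, 197.187], [0.0, 0.0, 1.0]], 'hand_eye': [[1.0, -0.001, -0.001, 0.185], [0.001, 0.959, 0.282, -80.714], [0.001, -0.282, 0.959, -171.076], [0.0, 0.0, 0.0, 1.0]]}
```

View pics/top0.png

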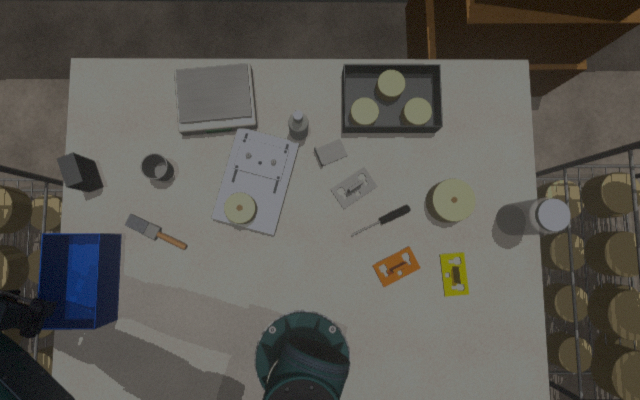

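View pics/scene0.png

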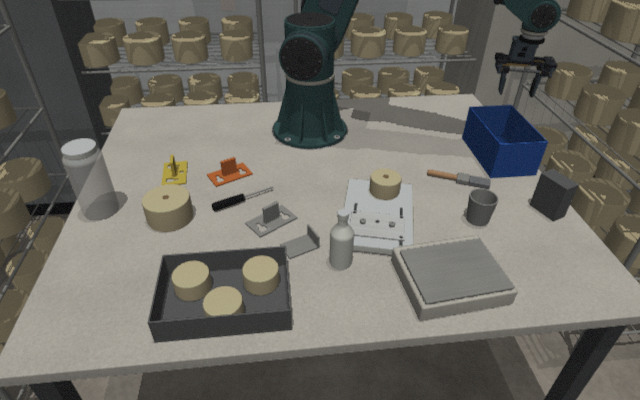

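The top view shows the grey bracket at about (353,188), the board at (256,182) with the truckle at (240,208), the screws at about (248,156)/(274,162), and the bottle at (298,125). I'll enlarge this part.

```bash
python3 - <<'E'
import cv2
i=cv2.imread("pics/top0.png")[115:245,200:390]
cv2.imwrite("pics/topc.png",cv2.resize(cv2.convertScaleAbs(i,alpha=1.3),None,fx=4,fy=4,interpolation=cv2.INTER_CUBIC))
E
```

```text
(no output)
```

View pics/topc.png

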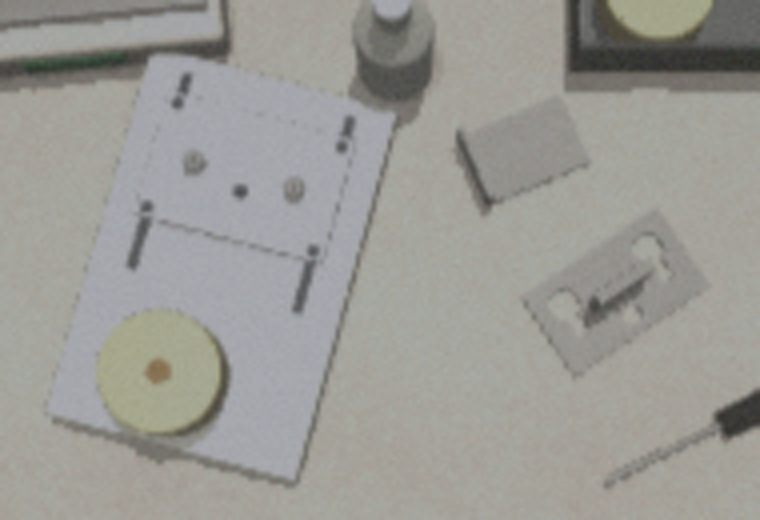

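The crop shows the bracket's corners at (523,300), (657,208), (710,287), (576,376) and its latch hole at (632,315), so its +x points up and left. The screw heads are at (193,162) and (294,189), the latch at (240,191), and the board's corners at (150,55), (395,118), (297,485), (50,412).

```bash
cat > h.py <<'E'
import numpy as np
from station import env
def ray(name,px,z,s=None):
    c=env.get_calibration(name)
    if name=="wrist":
        T=np.eye(4);T[:3,:3]=s["tool_rot"];T[:3,3]=s["ee_pos"];M=T@np.array(c["hand_eye"])
    else: M=np.array(c["world_from_camera"])
    d=M[:3,:3]@np.linalg.solve(np.array(c["mtx"]),[px[0],px[1],1.]);o=M[:3,3]
    return (o+d*(z-o[2])/d[2])
E
python3 - <<'E'
from h import *
f=lambda p,z:ray("top",((p[0]+.5)/4-.5+200,(p[1]+.5)/4-.5+115),z)[:2]
def ang(v): return np.degrees(np.arctan2(v[1],v[0]))
b=[f(p,5) for p in[(523,300),(657,208),(710,287),(576,376)]]
print("bracket centre",np.mean(b,0),"x ang",ang(b[0]-b[3]),ang(b[1]-b[2]),"y ang+90",ang(b[0]-b[1])-90, np.linalg.norm(b[0]-b[1]),np.linalg.norm(b[0]-b[3]))
lh=f((632,315),3);e=(f((648,247),3)+f((568,305),3))/2;print("hole mid",e,ang(e-lh),np.linalg.norm(e-lh))
B=[f(p,30) for p in[(150,55),(395,118),(297,485),(50,412)]]
print("board centre",np.mean(B,0),ang(B[0]-B[3]),ang(B[1]-B[2]),ang(B[0]-B[1])-90,[np.linalg.norm(B[k]-B[k-1]) for k in range(4)])
s=[f(p,48) for p in[(193,162),(294,189)]];print("screws",s,"mid",np.mean(s,0),"ang",ang(s[0]-s[1])-90,np.linalg.norm(s[0]-s[1]))
print("latch",f((240,191),40),"truckle top",f((158,371),55+30))
o=env.observe();print("tool x ang",ang(o["tool_rot"][:,0]))
E
```

```text
bracket centre [ 521.12331889 -163.05857309] x ang 34.26004688267659 32.76229239484268 y ang+90 34.38155741686943 129.7626343206025 72.80169666401913
hole mid [ 534.62154208 -156.71419636] 30.572637151253982 36.19003045436635
board centre [539.71665195 143.31436133] -14.472310553449319 -14.740049401863626 -14.760060609718991 [np.float64(287.8990247107903), np.float64(197.68688672548362), np.float64(294.37466546770685), np.float64(196.45070117041948)]
screws [array([616.70556882, 165.08415153]), array([595.62519979,  87.90597762])] mid [606.16538431 126.49506457] ang -15.277073327230696 80.00532786054968
latch [595.7629236  129.96727488] truckle top [453.24659424 183.39135854]
tool x ang 72.93876538268387
```

```bash
python3 -m pendant '[{"tx":-0.8,"ty":1},{"tx":-0.8,"ty":1},{"tx":-0.8,"ty":1},{"tx":-0.8,"ty":1},{"tx":-0.8,"ty":1},{"tx":-0.8,"ty":1},{"tx":-0.8,"ty":1},{"tx":-0.8,"ty":1},{"tx":-0.8,"ty":1},{"tx":-0.8,"ty":1},{"tx":-0.8,"ty":1},{"tx":-0.8,"ty":1},{"tx":-0.8,"ty":1},{"tx":-0.8,"ty":1},{"tx":-0.8,"ty":1},{"tx":-0.8,"ty":1},{"tx":-0.8,"ty":1},{"tx":-0.8,"ty":1},{"tx":-0.8,"ty":1},{"tx":-0.8,"ty":1}]' && python3 -m pendant '[{"ty":0.8},{"ty":0.7},{"turn":1},{"turn":1},{"turn":1},{"turn":1},{"turn":1},{"turn":1},{"turn":1},{"turn":1},{"turn":0.77},{},{}]'
python3 - <<'E'
from h import *
import cv2
s=env.observe();i=env.capture("wrist");print(s["ee_pos"],s["tool_rot"],s["time"])
cv2.imwrite("pics/w1.png",i);np.savez("w1.npz",**{k:s[k] for k in("ee_pos","tool_rot")})
E
```

```text
[205.28479266 668.92510091 213.46349473] [[ 2.93393493e-01  9.55991732e-01 -2.60023445e-04]
 [ 9.55991440e-01 -2.93393606e-01 -7.46840470e-04]
 [-7.90262530e-04 -2.94620537e-05 -9.99999687e-01]] 0.15schema error: expected keys tx, ty, tz, turn, hand
```

View pics/w1.png

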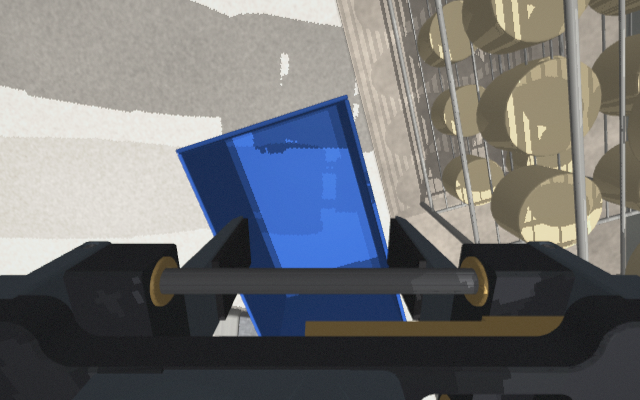

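The rows need all five keys. The wrist view shows only the blue bin. The fingers cover everything below about row 220.

```bash
python3 -m pendant '[{"tx":-0.8,"ty":1,"tz":0,"turn":0,"hand":91},{"tx":-0.8,"ty":1,"tz":0,"turn":0,"hand":91},{"tx":-0.8,"ty":1,"tz":0,"turn":0,"hand":91},{"tx":-0.8,"ty":1,"tz":0,"turn":0,"hand":91},{"tx":-0.8,"ty":1,"tz":0,"turn":0,"hand":91},{"tx":-0.8,"ty":1,"tz":0,"turn":0,"hand":91},{"tx":-0.8,"ty":1,"tz":0,"turn":0,"hand":91},{"tx":-0.8,"ty":1,"tz":0,"turn":0,"hand":91},{"tx":-0.8,"ty":1,"tz":0,"turn":0,"hand":91},{"tx":-0.8,"ty":1,"tz":0,"turn":0,"hand":91},{"tx":-0.8,"ty":1,"tz":0,"turn":0,"hand":91},{"tx":-0.8,"ty":1,"tz":0,"turn":0,"hand":91},{"tx":-0.8,"ty":1,"tz":0,"turn":0,"hand":91},{"tx":-0.8,"ty":1,"tz":0,"turn":0,"hand":91},{"tx":-0.8,"ty":1,"tz":0,"turn":0,"hand":91},{"tx":-0.8,"ty":1,"tz":0,"turn":0,"hand":91},{"tx":-0.8,"ty":1,"tz":0,"turn":0,"hand":91},{"tx":-0.8,"ty":1,"tz":0,"turn":0,"hand":91},{"tx":-0.8,"ty":1,"tz":0,"turn":0,"hand":91},{"tx":-0.8,"ty":1,"tz":0,"turn":0,"hand":91}]' && python3 -m pendant '[{"tx":0,"ty":0.8,"tz":0,"turn":0,"hand":91},{"tx":0,"ty":0.7,"tz":0,"turn":0,"hand":91},{"tx":0,"ty":0,"tz":0,"turn":1,"hand":91},{"tx":0,"ty":0,"tz":0,"turn":1,"hand":91},{"tx":0,"ty":0,"tz":0,"turn":1,"hand":91},{"tx":0,"ty":0,"tz":0,"turn":1,"hand":91},{"tx":0,"ty":0,"tz":0,"turn":1,"hand":91},{"tx":0,"ty":0,"tz":0,"turn":1,"hand":91},{"tx":0,"ty":0,"tz":0,"turn":1,"hand":91},{"tx":0,"ty":0,"tz":0,"turn":1,"hand":91},{"tx":0,"ty":0,"tz":0,"turn":0.77,"hand":91},{"tx":0,"ty":0,"tz":0,"turn":0,"hand":91},{"tx":0,"ty":0,"tz":0,"turn":0,"hand":91}]'
python3 - <<'E'
from h import *
import cv2
s=env.observe();i=env.capture("wrist");print(s["ee_pos"],s["tool_rot"],s["time"])
cv2.imwrite("pics/w2.png",i);np.savez("w2.npz",**{k:s[k] for k in("ee_pos","tool_rot")})
E
```

```text
time: 2.7
ee_pos: [566.5, 139.1, 213.9]
tool_rot: [[0.293, 0.956, -0.0], [0.956, -0.293, -0.0], [-0.0, -0.0, -1.0]]
wrist_force: [-1.0, 0.9, -0.6]
finger_gap: 90.6
time: 4.32
ee_pos: [602.0, 129.5, 213.9]
tool_rot: [[0.968, -0.251, -0.0], [-0.251, -0.968, -0.0], [-0.0, 0.0, -1.0]]
wrist_force: [0.7, 0.7, 0.1]
finger_gap: 91.1
[602.0447565  129.45101943 213.85940356] [[ 9.67859033e-01 -2.51493311e-01 -7.87352302e-05]
 [-2.51493312e-01 -9.67859036e-01 -1.03493491e-05]
 [-7.36018119e-05  2.98180949e-05 -9.99999997e-01]] 4.325
```

View pics/w2.png

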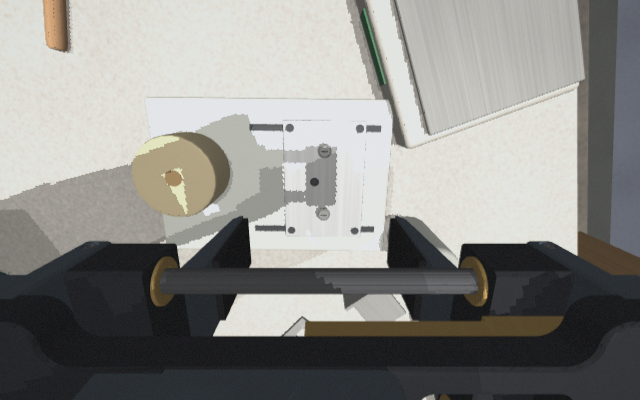

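The wrist view shows the screw heads at about (325,151) and (323,213), the latch at (314,182), and the truckle on the left at (180,175).

```bash
python3 - <<'E'
from h import *
import cv2
s=np.load("w2.npz");f=lambda p,z:ray("wrist",p,z,s)[:2]
i=cv2.imread("pics/w2.png")
a,b=f((324.5,151),48),f((323.5,213.5),48);v=a-b
print(a,b,"mid",(a+b)/2,"ang",np.degrees(np.arctan2(v[1],v[0]))-90,np.linalg.norm(v),"latch",f((314.5,182),39.5))
c1,c2=f((148,97.5),30),f((391,101),30);v=c2-c1;print("edge ang",np.degrees(np.arctan2(v[1],v[0])),c1,c2,np.linalg.norm(v))
c=i[130:235,265:385];cv2.imwrite("pics/w2c.png",cv2.resize(c,None,fx=5,fy=5,interpolation=cv2.INTER_CUBIC))
o=s["ee_pos"];R=s["tool_rot"];g=np.array([521.5,-163,o[2]]);print("to bracket, tool units",R.T@(g-o)/25)
E
```

```text
[617.41344036 164.4927097 ] [596.8225166   88.76244401] mid [607.11797848 126.62757686] ang -15.210896250675162 78.47967432540565 latch [595.66028987 129.15220681]
edge ang -15.407875535059748 [430.48647917 276.05520205] [708.20195913 199.5185434 ] 288.0689985484537
to bracket, tool units [-1.76259785e-01  1.21323132e+01  3.74735506e-04]
```

View pics/w2c.png

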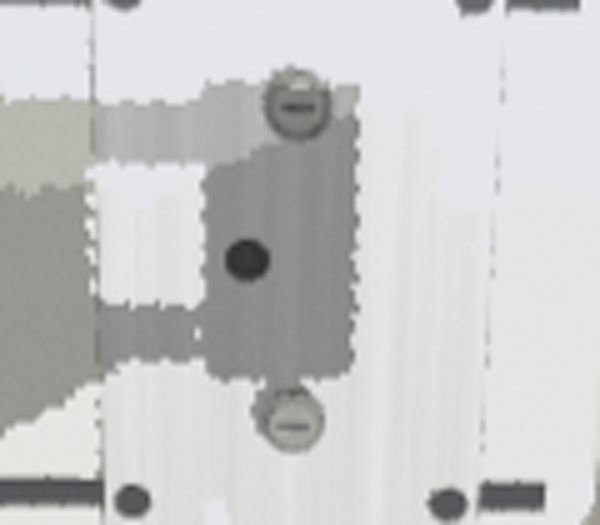

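The enlarged crop puts the heads at (324.7,150.5) and (323.7,213.9). The two cameras agree to about 1 mm: mid (607,126.6), angle about -15.1°. Next I go above the bracket.

```bash
python3 -m pendant '[{"tx":-0.17,"ty":1,"tz":0,"turn":0,"hand":91},{"tx":0,"ty":1,"tz":0,"turn":0,"hand":91},{"tx":0,"ty":1,"tz":0,"turn":0,"hand":91},{"tx":0,"ty":1,"tz":0,"turn":0,"hand":91},{"tx":0,"ty":1,"tz":0,"turn":0,"hand":91},{"tx":0,"ty":1,"tz":0,"turn":0,"hand":91},{"tx":0,"ty":1,"tz":0,"turn":0,"hand":91},{"tx":0,"ty":1,"tz":0,"turn":0,"hand":91},{"tx":0,"ty":1,"tz":0,"turn":0,"hand":91},{"tx":0,"ty":1,"tz":0,"turn":0,"hand":91},{"tx":0,"ty":1,"tz":0,"turn":0,"hand":91},{"tx":0,"ty":1,"tz":0,"turn":0,"hand":91},{"tx":0,"ty":0.13,"tz":0.4,"turn":-1,"hand":91},{"tx":0,"ty":0,"tz":0.8,"turn":-1,"hand":91},{"tx":0,"ty":0,"tz":0.8,"turn":-1,"hand":91},{"tx":0,"ty":0,"tz":0.8,"turn":-1,"hand":91},{"tx":0,"ty":0,"tz":0.4,"turn":-0.85,"hand":91},{"tx":0,"ty":0,"tz":0,"turn":0,"hand":91}]'
python3 - <<'E'
from h import *
import cv2
s=env.observe();i=env.capture("wrist");print(s["ee_pos"],s["tool_rot"],s["time"],s["wrist_force"])
cv2.imwrite("pics/w3.png",i);np.savez("w3.npz",**{k:s[k] for k in("ee_pos","tool_rot")})
E
```

```text
time: 6.62
ee_pos: [519.4, -163.4, 133.4]
tool_rot: [[0.832, 0.555, -0.001], [0.555, -0.832, 0.0], [-0.001, -0.001, -1.0]]
wrist_force: [0.1, -0.8, -0.3]
finger_gap: 91.0
[ 519.35925007 -163.41217986  133.3801158 ] [[ 8.31876312e-01  5.54959372e-01 -1.37744015e-03]
 [ 5.54960332e-01 -8.31876705e-01  4.21023698e-04]
 [-9.12209324e-04 -1.11466428e-03 -9.99998963e-01]] 6.625 [ 0.11771649 -0.75016163 -0.28083631]
```

View pics/w3.png

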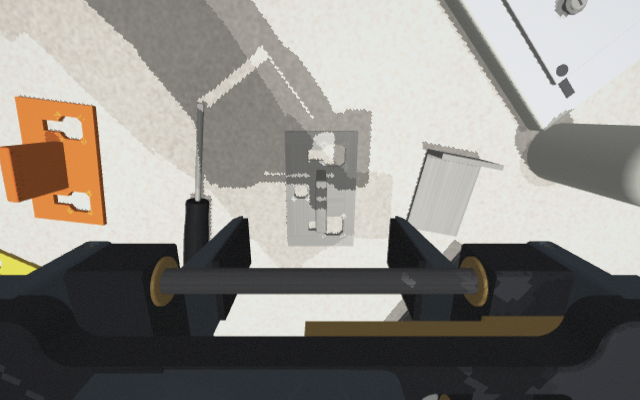

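The wrist view shows the bracket plate with corners at about (286,130), (358,130), (353,245), (289,246), centred between the fingers. The trier is on the left and the angle piece on the right.

```bash
python3 - <<'E'
from h import *
import cv2
s=np.load("w3.npz");f=lambda p,z:ray("wrist",p,z,s)[:2]
P=[f(p,5) for p in[(286,130),(358,130),(353,245),(289,246)]]
o=s["ee_pos"];R=s["tool_rot"]
L=[(R.T@(np.array([*p,o[2]])-o))[:2] for p in P];print(np.round(L,1),np.mean(L,0))
i=cv2.imread("pics/w3.png");c=i[120:255,270:370];cv2.imwrite("pics/w3c.png",cv2.resize(c,None,fx=4,fy=4,interpolation=cv2.INTER_CUBIC))
E
```

```text
[[-34.4 -64.8]
 [ 39.9 -64.8]
 [ 39.   65.2]
 [-35.3  66.4]] [2.31668317 0.50666129]
```

View pics/w3c.png

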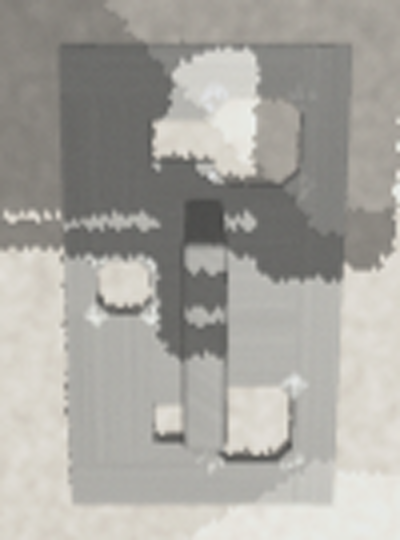

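```bash
python3 -m pendant '[{"tx":0.09,"ty":0.02,"tz":0.6,"turn":0,"hand":91},{"tx":0,"ty":0,"tz":0.9,"turn":0,"hand":91},{"tx":0,"ty":0,"tz":0.9,"turn":0,"hand":91},{"tx":0,"ty":0,"tz":0.9,"turn":0,"hand":91},{"tx":0,"ty":0,"tz":0.7,"turn":0,"hand":91},{"tx":0,"ty":0,"tz":0.45,"turn":0,"hand":91},{"tx":0,"ty":0,"tz":0,"turn":0,"hand":91}]' && python3 -m pendant '[{"tx":0,"ty":0,"tz":0,"turn":0,"hand":0},{"tx":0,"ty":0,"tz":0,"turn":0,"hand":0},{"tx":0,"ty":0,"tz":0,"turn":0,"hand":0},{"tx":0,"ty":0,"tz":0,"turn":0,"hand":0},{"tx":0,"ty":0,"tz":0,"turn":0,"hand":0},{"tx":0,"ty":0,"tz":0,"turn":0,"hand":0},{"tx":0,"ty":0,"tz":0,"turn":0,"hand":0},{"tx":0,"ty":0,"tz":0,"turn":0,"hand":0}]' 40
```

```text
time: 7.55
ee_pos: [522.4, -162.1, 22.1]
tool_rot: [[0.832, 0.555, -0.001], [0.555, -0.832, 0.0], [-0.001, -0.001, -1.0]]
wrist_force: [-0.5, 1.0, 1.3]
finger_gap: 91.3
time: 8.55
ee_pos: [522.7, -162.2, 22.7]
tool_rot: [[0.832, 0.555, -0.0], [0.555, -0.832, 0.0], [0.0, -0.0, -1.0]]
wrist_force: [-0.4, -0.2, -0.0]
finger_gap: 13.9
```

```bash
python3 -m pendant '[{"tx":0,"ty":0,"tz":0,"turn":0,"hand":0},{"tx":0,"ty":0,"tz":0,"turn":0,"hand":0},{"tx":0,"ty":0,"tz":0,"turn":0,"hand":0},{"tx":0,"ty":0,"tz":0,"turn":0,"hand":0}]' 40
python3 -m pendant '[{"tx":0,"ty":0,"tz":-0.5,"turn":0,"hand":0},{"tx":0,"ty":0,"tz":-1,"turn":0,"hand":0},{"tx":0,"ty":0,"tz":-1,"turn":0,"hand":0},{"tx":0,"ty":0,"tz":-1,"turn":0,"hand":0},{"tx":0,"ty":0,"tz":-1,"turn":0,"hand":0},{"tx":0,"ty":0,"tz":-1,"turn":0,"hand":0},{"tx":0,"ty":0,"tz":-1,"turn":0,"hand":0},{"tx":0,"ty":0,"tz":-0.5,"turn":0,"hand":0},{"tx":0,"ty":0,"tz":0,"turn":1,"hand":0},{"tx":0,"ty":0,"tz":0,"turn":1,"hand":0},{"tx":0,"ty":0,"tz":0,"turn":1,"hand":0},{"tx":0,"ty":0,"tz":0,"turn":1,"hand":0},{"tx":0,"ty":0,"tz":0,"turn":0.88,"hand":0},{"tx":0,"ty":0,"tz":0,"turn":0,"hand":0}]' 40
python3 - <<'E'
from h import *
import cv2
s=env.observe();print(s["ee_pos"],s["tool_rot"],s["wrist_force"],s["finger_gap"])
i=env.capture("wrist");cv2.imwrite("pics/w4.png",i);np.savez("w4.npz",**{k:s[k] for k in("ee_pos","tool_rot")})
R=s["tool_rot"];o=s["ee_pos"];t=np.array([607,126.6,o[2]])-14*R[:,0]
print("to go, units",R.T@(t-o)/25)
E
```

```text
time: 9.05
ee_pos: [522.5, -162.2, 22.7]
tool_rot: [[0.832, 0.555, -0.0], [0.555, -0.832, 0.0], [-0.0, -0.0, -1.0]]
wrist_force: [-3.0, -1.2, 0.4]
finger_gap: 10.1
time: 10.8
ee_pos: [522.3, -162.1, 197.4]
tool_rot: [[0.966, -0.259, -0.001], [-0.259, -0.966, 0.0], [-0.001, -0.0, -1.0]]
wrist_force: [1.1, 0.2, -3.5]
finger_gap: 10.2
[ 522.34225871 -162.06819933  197.42244768] [[ 9.65897899e-01 -2.58922684e-01 -5.40626207e-04]
 [-2.58922591e-01 -9.65898046e-01  2.37371992e-04]
 [-5.83650790e-04 -8.92967701e-05 -9.99999826e-01]] [ 1.09731798  0.16885375 -3.50301389] 10.208899637877167
to go, units [-2.78879344e-01 -1.20297544e+01  9.10142076e-04]
```

View pics/w4.png

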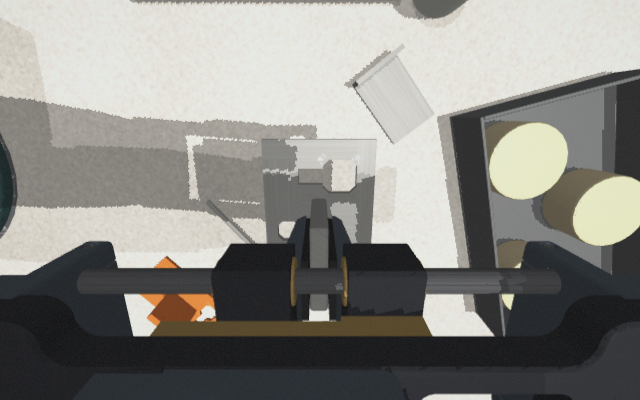

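The wrist view shows the held plate's far edge at row 139, columns 262–377, just as predicted for a centred grasp. Carrying it over now.

```bash
python3 -m pendant '[{"tx":-0.28,"ty":-0.5,"tz":-0.8,"turn":0,"hand":0},{"tx":0,"ty":-0.9,"tz":0,"turn":0,"hand":0},{"tx":0,"ty":-0.9,"tz":0,"turn":0,"hand":0},{"tx":0,"ty":-0.9,"tz":0,"turn":0,"hand":0},{"tx":0,"ty":-0.9,"tz":0,"turn":0,"hand":0},{"tx":0,"ty":-0.9,"tz":0,"turn":0,"hand":0},{"tx":0,"ty":-0.9,"tz":0,"turn":0,"hand":0},{"tx":0,"ty":-0.9,"tz":0,"turn":0,"hand":0},{"tx":0,"ty":-0.9,"tz":0,"turn":0,"hand":0},{"tx":0,"ty":-0.9,"tz":0,"turn":0,"hand":0},{"tx":0,"ty":-0.9,"tz":0,"turn":0,"hand":0},{"tx":0,"ty":-0.9,"tz":0,"turn":0,"hand":0},{"tx":0,"ty":-0.9,"tz":0,"turn":0,"hand":0},{"tx":0,"ty":-0.73,"tz":0,"turn":0,"hand":0},{"tx":0,"ty":0,"tz":0.8,"turn":0,"hand":0},{"tx":0,"ty":0,"tz":1,"turn":0,"hand":0},{"tx":0,"ty":0,"tz":1,"turn":0,"hand":0},{"tx":0,"ty":0,"tz":1,"turn":0,"hand":0},{"tx":0,"ty":0,"tz":0.6,"turn":0,"hand":0},{"tx":0,"ty":0,"tz":0,"turn":0,"hand":0}]' 40
python3 - <<'E'
from h import *
import cv2
s=env.observe();print(s["ee_pos"],s["wrist_force"],s["finger_gap"])
i=env.capture("wrist");cv2.imwrite("pics/w5.png",i);np.savez("w5.npz",**{k:s[k] for k in("ee_pos","tool_rot")})
R=s["tool_rot"];o=s["ee_pos"];t=np.array([607,126.6,70.6])-14*R[:,0]
print("to go, units",R.T@(t-o)/25,np.degrees(np.arctan2(R[1,0],R[0,0])))
c=i[110:250,230:410];cv2.imwrite("pics/w5c.png",cv2.resize(c,None,fx=4,fy=4,interpolation=cv2.INTER_CUBIC))
E
```

```text
time: 13.35
ee_pos: [593.2, 129.6, 106.3]
tool_rot: [[0.966, -0.26, -0.002], [-0.26, -0.966, -0.0], [-0.002, 0.001, -1.0]]
wrist_force: [0.0, 0.1, -4.6]
finger_gap: 9.7
[593.19877027 129.644146   106.34434053] [ 0.01981092  0.06797235 -4.62278912] 9.745092402139724
to go, units [ 0.00771011 -0.0274455   1.42856215] -15.072177372699194
```

View pics/w5c.png

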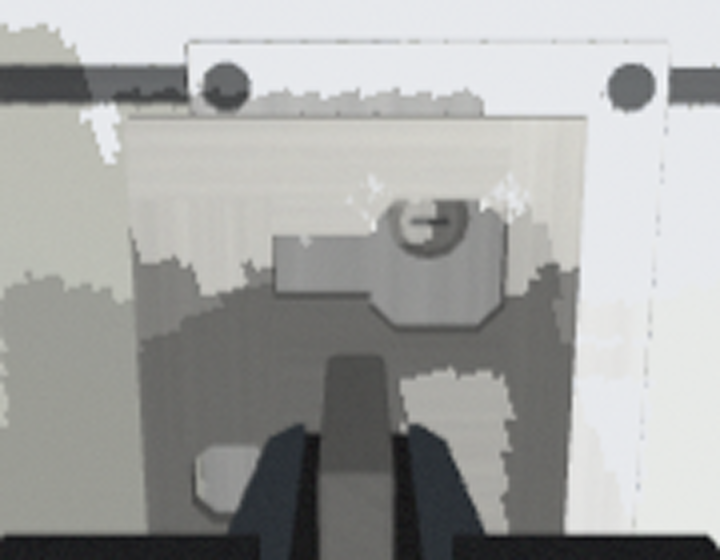

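The crop shows the far screw head at about (428,218), almost centred in the entry hole (centre about (438,225)), allowing for parallax. I'll shift about 1 mm in -ty and lower in small steps, watching the force.

```bash
python3 -m pendant '[{"tx":0.02,"ty":-0.04,"tz":0.5,"turn":0,"hand":0},{"tx":0,"ty":0,"tz":0.5,"turn":0,"hand":0},{"tx":0,"ty":0,"tz":0.3,"turn":0,"hand":0},{"tx":0,"ty":0,"tz":0,"turn":0,"hand":0}]' 40; python3 -m pendant '[{"tx":0,"ty":0,"tz":0.08,"turn":0,"hand":0},{"tx":0,"ty":0,"tz":0.08,"turn":0,"hand":0},{"tx":0,"ty":0,"tz":0,"turn":0,"hand":0}]';  python3 -m pendant '[{"tx":0,"ty":0,"tz":0.08,"turn":0,"hand":0},{"tx":0,"ty":0,"tz":0.08,"turn":0,"hand":0},{"tx":0,"ty":0,"tz":0,"turn":0,"hand":0}]'
```

```text
time: 13.9
ee_pos: [594.3, 130.8, 74.4]
tool_rot: [[0.966, -0.26, -0.001], [-0.26, -0.966, -0.0], [-0.001, 0.001, -1.0]]
wrist_force: [-0.1, -0.2, -3.7]
finger_gap: 10.0
time: 14.28
ee_pos: [594.8, 130.8, 71.2]
tool_rot: [[0.966, -0.26, 0.0], [-0.26, -0.966, 0.0], [0.0, -0.0, -1.0]]
wrist_force: [0.3, -0.8, -4.1]
finger_gap: 9.7
time: 14.65
ee_pos: [594.6, 130.8, 67.0]
tool_rot: [[0.966, -0.26, -0.0], [-0.26, -0.966, -0.0], [-0.0, 0.0, -1.0]]
wrist_force: [-0.6, -0.4, -5.4]
finger_gap: 9.7
```

```bash
python3 -m pendant '[{"tx":0,"ty":0,"tz":0.08,"turn":0,"hand":0},{"tx":0,"ty":0,"tz":0.08,"turn":0,"hand":0},{"tx":0,"ty":0,"tz":0,"turn":0,"hand":0}]';  python3 -m pendant '[{"tx":0,"ty":0,"tz":0.06,"turn":0,"hand":0},{"tx":0,"ty":0,"tz":0,"turn":0,"hand":0}]'; python3 -m pendant '[{"tx":0,"ty":0,"tz":0.06,"turn":0,"hand":0},{"tx":0,"ty":0,"tz":0,"turn":0,"hand":0}]'
```

```text
time: 15.02
ee_pos: [594.7, 130.8, 63.0]
tool_rot: [[0.966, -0.26, -0.0], [-0.26, -0.966, -0.0], [-0.0, 0.0, -1.0]]
wrist_force: [-0.4, -0.2, -3.9]
finger_gap: 9.9
time: 15.28
ee_pos: [594.8, 130.9, 61.7]
tool_rot: [[0.966, -0.26, 0.0], [-0.26, -0.966, 0.0], [0.0, -0.0, -1.0]]
wrist_force: [0.2, 0.0, -3.2]
finger_gap: 9.8
time: 15.52
ee_pos: [594.9, 130.9, 60.2]
tool_rot: [[0.966, -0.26, 0.0], [-0.26, -0.966, 0.0], [0.0, -0.0, -1.0]]
wrist_force: [-0.6, -0.6, -1.9]
finger_gap: 9.7
```

```bash
python3 -m pendant '[{"tx":0,"ty":0,"tz":0.04,"turn":0,"hand":0},{"tx":0,"ty":0,"tz":0,"turn":0,"hand":0}]'; python3 -m pendant '[{"tx":0,"ty":0,"tz":0.03,"turn":0,"hand":0},{"tx":0,"ty":0,"tz":0,"turn":0,"hand":0}]'
```

```text
time: 15.78
ee_pos: [594.9, 130.8, 59.2]
tool_rot: [[0.966, -0.26, 0.0], [-0.26, -0.966, 0.0], [0.0, -0.0, -1.0]]
wrist_force: [0.2, -0.6, -2.5]
finger_gap: 9.8
time: 16.02
ee_pos: [594.9, 130.8, 58.6]
tool_rot: [[0.966, -0.26, 0.0], [-0.26, -0.966, -0.0], [0.0, -0.0, -1.0]]
wrist_force: [-1.5, -0.1, 2.1]
finger_gap: 9.6
```

The plate now rests on the strip with about 4 N on it. Sliding towards board +x.

```bash
python3 -m pendant '[{"tx":0.04,"ty":0,"tz":-0.01,"turn":0,"hand":0},{"tx":0.06,"ty":0,"tz":0,"turn":0,"hand":0},{"tx":0.06,"ty":0,"tz":0,"turn":0,"hand":0},{"tx":0,"ty":0,"tz":0,"turn":0,"hand":0}]'; python3 -m pendant '[{"tx":0.08,"ty":0,"tz":0,"turn":0,"hand":0},{"tx":0.08,"ty":0,"tz":0,"turn":0,"hand":0},{"tx":0,"ty":0,"tz":0,"turn":0,"hand":0}]'
```

```text
time: 16.52
ee_pos: [598.9, 129.7, 58.7]
tool_rot: [[0.966, -0.26, 0.0], [-0.26, -0.966, -0.0], [0.0, -0.0, -1.0]]
wrist_force: [-1.1, -0.7, -0.9]
finger_gap: 9.6
time: 16.9
ee_pos: [603.0, 128.7, 58.7]
tool_rot: [[0.966, -0.26, 0.001], [-0.26, -0.966, -0.0], [0.001, -0.0, -1.0]]
wrist_force: [1.2, -0.9, -3.1]
finger_gap: 9.8
```

```bash
python3 -m pendant '[{"tx":0.08,"ty":0,"tz":0,"turn":0,"hand":0},{"tx":0.08,"ty":0,"tz":0,"turn":0,"hand":0},{"tx":0,"ty":0,"tz":0,"turn":0,"hand":0}]'; python3 -m pendant '[{"tx":0.08,"ty":0,"tz":0,"turn":0,"hand":0},{"tx":0.08,"ty":0,"tz":0,"turn":0,"hand":0},{"tx":0,"ty":0,"tz":0,"turn":0,"hand":0}]';python3 -m pendant '[{"tx":0.08,"ty":0,"tz":0,"turn":0,"hand":0},{"tx":0.04,"ty":0,"tz":0,"turn":0,"hand":0},{"tx":0,"ty":0,"tz":0,"turn":0,"hand":0}]'
```

```text
time: 17.27
ee_pos: [606.8, 127.6, 58.7]
tool_rot: [[0.966, -0.26, 0.001], [-0.26, -0.966, -0.0], [0.001, -0.0, -1.0]]
wrist_force: [-0.2, -0.9, -1.3]
finger_gap: 10.0
time: 17.65
ee_pos: [610.8, 126.6, 58.7]
tool_rot: [[0.966, -0.26, 0.001], [-0.26, -0.966, -0.0], [0.001, -0.0, -1.0]]
wrist_force: [1.8, -0.7, -2.4]
finger_gap: 9.7
time: 18.02
ee_pos: [613.4, 125.8, 58.7]
tool_rot: [[0.966, -0.26, 0.001], [-0.26, -0.966, -0.0], [0.001, -0.0, -1.0]]
wrist_force: [0.0, 0.2, -2.5]
finger_gap: 9.9
```

```bash
for k in 1; do python3 -m pendant '[{"tx":0.06,"ty":0,"tz":0,"turn":0,"hand":0},{"tx":0.06,"ty":0,"tz":0,"turn":0,"hand":0},{"tx":0,"ty":0,"tz":0,"turn":0,"hand":0}]'; done; python3 -m pendant '[{"tx":0.04,"ty":0,"tz":0,"turn":0,"hand":0},{"tx":0,"ty":0,"tz":0,"turn":0,"hand":0}]'
```

```text
time: 18.4
ee_pos: [616.1, 125.1, 58.7]
tool_rot: [[0.966, -0.26, -0.0], [-0.26, -0.966, -0.0], [-0.0, 0.0, -1.0]]
wrist_force: [0.3, -1.1, -2.2]
finger_gap: 9.7
time: 18.65
ee_pos: [617.0, 124.9, 58.7]
tool_rot: [[0.966, -0.26, -0.0], [-0.26, -0.966, -0.0], [-0.0, 0.0, -1.0]]
wrist_force: [-0.7, -0.2, -0.8]
finger_gap: 9.9
```

```bash
python3 -m pendant '[{"tx":0.04,"ty":0,"tz":0,"turn":0,"hand":0},{"tx":0,"ty":0,"tz":0,"turn":0,"hand":0}]'; python3 -m pendant '[{"tx":0.03,"ty":0,"tz":0,"turn":0,"hand":0},{"tx":0,"ty":0,"tz":0,"turn":0,"hand":0}]'
```

```text
time: 18.9
ee_pos: [617.6, 124.7, 58.7]
tool_rot: [[0.966, -0.26, -0.001], [-0.26, -0.966, 0.0], [-0.001, 0.0, -1.0]]
wrist_force: [-5.1, 1.2, 2.5]
finger_gap: 9.9
time: 19.15
ee_pos: [617.7, 124.6, 58.6]
tool_rot: [[0.966, -0.26, -0.002], [-0.26, -0.966, 0.0], [-0.002, 0.0, -1.0]]
wrist_force: [-10.4, 2.1, 6.6]
finger_gap: 9.8
```

A firm stop at 10 N after 23.6 mm. I relieve the push, let go, lift a little and look.

```bash
python3 -m pendant '[{"tx":-0.06,"ty":0,"tz":0,"turn":0,"hand":0},{"tx":0,"ty":0,"tz":0,"turn":0,"hand":0}]'; python3 -m pendant '[{"tx":0,"ty":0,"tz":0,"turn":0,"hand":50},{"tx":0,"ty":0,"tz":0,"turn":0,"hand":50},{"tx":0,"ty":0,"tz":0,"turn":0,"hand":50},{"tx":0,"ty":0,"tz":0,"turn":0,"hand":50},{"tx":0,"ty":0,"tz":0,"turn":0,"hand":50},{"tx":0,"ty":0,"tz":-0.5,"turn":0,"hand":50},{"tx":0,"ty":0,"tz":-0.9,"turn":0,"hand":50},{"tx":0,"ty":0,"tz":-0.9,"turn":0,"hand":50},{"tx":0,"ty":0,"tz":-0.9,"turn":0,"hand":50},{"tx":0,"ty":0,"tz":-0.4,"turn":0,"hand":50},{"tx":0,"ty":0,"tz":0,"turn":0,"hand":50}]'
python3 - <<'E'
from h import *
import cv2
s=env.observe();print(s["ee_pos"],s["wrist_force"])
i=env.capture("wrist");np.savez("w6.npz",**{k:s[k] for k in("ee_pos","tool_rot")})
c=i[100:250,220:420];cv2.imwrite("pics/w6c.png",cv2.resize(c,None,fx=4,fy=4,interpolation=cv2.INTER_CUBIC))
E
```

```text
time: 19.4
ee_pos: [617.3, 124.8, 58.7]
tool_rot: [[0.966, -0.26, 0.0], [-0.26, -0.966, 0.0], [0.0, -0.0, -1.0]]
wrist_force: [-1.5, 1.3, -1.4]
finger_gap: 9.7
time: 20.78
ee_pos: [617.7, 124.9, 149.8]
tool_rot: [[0.966, -0.26, 0.002], [-0.26, -0.966, 0.0], [0.002, -0.001, -1.0]]
wrist_force: [-0.1, -0.1, -0.5]
finger_gap: 50.1
[617.68013961 124.88227981 149.849455  ] [-0.14032544 -0.1381575  -0.52483812]
```

View pics/w6c.png

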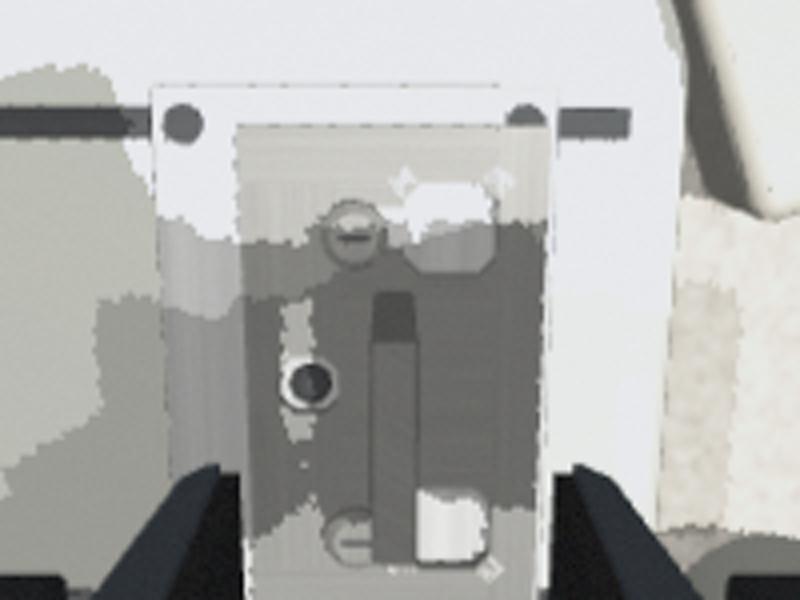

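The crop shows both heads, (352,233) and (350,540), over the slots' ends. The black latch dome (311,383) sits centred in its hole (309,382), and the fingers are clear. Handing in.

```bash
python3 -c "
from station import env
print(env.sign_off(), env.observe()['time'])"
```

```text
the job is handed in; nothing more can be done
the job is handed in; nothing more can be done
```

The stop bracket is on the two screws, slid fully home and released, and the job is handed in at about 21 s of the 51 s allowed.

- **Fitting:** I found the screws with the top and wrist cameras, which agreed to about 1 mm. I lowered the bracket over the heads until it just rested on the strip with a few newtons. Then I slid it 23.6 mm (nominal 24) to a firm stop, pushing with about 10 N.
- **Last check:** after letting go, the wrist picture showed both heads over the slot ends and the latch dome centred in its hole. The gripper was clear, with wrist force near zero. I judged the latch to be up from this picture and the slide length, as its joint value cannot be read.
- **Other things:** I felt no unexpected forces along the way. I did not take a final overview picture to confirm that the cheeses and other items had not moved.
- **Failed or off:** one early move call was refused because its rows lacked some keys, and nothing moved. No check disagreed.

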